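# Pack the seventh roller and book the tub full

## Robot

A 7-joint arm with a two-finger parallel gripper is mounted at the origin on the work surface. World frame = base frame: x ahead of the robot, y to its left, z up, the work surface at z = 0. Lengths are in mm, angles in rad, forces in N, time in s.
With the tool pointing down it reaches from about 425 to 1025 mm from the base axis. Payload 9.4 kg.
Tool frame: the origin (TCP) lies at the very end of the fingers, on their centre line; the grasp point (between the pads) lies 19 mm behind it; z points along the fingers, y is the line along which they close (so a half turn about z gives the same grasp; the last joint's range is limited). The gripper opens to 85 mm and grips with 20 to 120 N. Pads are 22 mm wide; open, the fingers measure 114 mm over their backs; the gripper's body (76 mm by 85 mm) begins 54 mm behind the grasp point. The pads swing forward as they close: fully open they stand 13 mm farther back than shut.
Start: joints at [1.069, 0.599, -0.003, 1.599, 0.002, 0.943, -0.08], TCP at [298.791, -660.566, 231.275] pointing down, gripper open.
Joint ranges: [-2.57, 2.57], [-0.35, 1.97], [-1.29, 1.29], [0.11, 2.56], [-1.05, 4.19], [0.11, 1.86], [-2.63, 2.63]. Speed limits (rad/s): [2.22, 2.22, 3.01, 3.01, 3.14, 3.14, 3.14].

## Interface

Orientations are given as a unit quaternion [w, x, y, z].
In Python, from rig import ctrl gives the robot as it stands.
- The arm moves only by the tool send_rows, never from a script. Its argument "steps" is text: rows parted by semicolons, each of 5 numbers parted by spaces: the closure, from 0 (fully open) to 1 (shut), then the shift along the tool's x, y, z in cm, then the turn about the tool's z in degrees. In form: claw dx dy dz roll; .... A call has 1 to 10 rows; each row shifts and turns the commanded pose from where the row before left it, along the tool's axes as they then stand; what a row does not reach is not made up. A row lasts 1/8 s, in which the tool goes at most 62.5 mm and 10.7 degrees, less where a joint would pass 70% of its speed; a pose out of reach is approached as far as the arm can. A call is refused whole if a number of a shift passes 6.25 or a number of a turn 10.7, either way. A call with a gripper value outside its range is refused whole. The fingers move at their own pace and stop on an object; "force" is the grip in N (left out, the last holds). Time passes only in rows, so rows that do not move let the fingers close. It gives the time, the measured TCP pose, the force, the opening and the grip force at its end, in the units of the state.
- ctrl.sense(): the state, without advancing time (a new reading comes with each control period).
- ctrl.snapshot(name): name is "side" or "top"; returns (picture, depth): 384x512x3 uint8, red, green, blue; 384x512 float32, mm along the optical axis (not along the pixel's ray), 0 where there is no reading.
- ctrl.get_calibration(name): a dict with "vfov" (degrees; the focal length in pixels is half the picture's height over the tangent of half this angle, whatever the lens; pixels are square), "cx", "cy" (the principal point, pixels), "k1" (the pictures are not rectified: a ray, as slopes to the right and down, at radius r is drawn at 1 + k1 r^2 times it, then the intrinsics apply), "rvec" (rotation vector, rad) and "tvec" (3), from world to camera coordinates, as OpenCV has them. Camera axes: x right, y down, z forward; pixel columns grow to the right and rows downward; lengths in mm; the calibration is good to about 2 mm. A picture is of the moment at which its call begins. get_calibration takes no time and is no camera call.
- ctrl.sign_off(): hands the job in; it is judged then, once.
Trained networks look in the newest picture that a camera, given by its name, has taken for a name from the list of things; names that differ only in an ending like _2 or _b are one class to them, and where a whole thing is asked for, a point or a joint stands for the part that bears it (a point fixed in the world has none). Each returns a list of dicts, best first, with "p" (0 to 1); they miss things now and then, are a little off and sometimes report something else, mostly with a low value. They report only what shows in the picture. A call takes as long as a camera call. They do not tell look-alikes from the thing itself.
- ctrl.find_in(camera, label): "extent" ([centre column, centre row, width, height] in pixels, round what is visible of it).
- ctrl.cut_out(camera, label): "mask" (384x512 bool, what is visible of it) and "extent" ([centre column, centre row, width, height] in pixels, round what is visible of it).
- ctrl.spot_point(camera, label): "point" ([row, column] in pixels: a listed point, or the origin of a listed thing).
The state is a dict: "t": time; "joints": joint angles; "joint_vel": joint speeds; "joint_torque": joint torques, N m; "tool_pos": TCP position; "orientation": TCP orientation; "contact_force": force on the tool from outside, world axes, zero at the start; "wrist_torque": the same for the moment, N m; "gripper_width": finger opening in mm; "finger_force": force on a finger pad.
Only numpy, scipy, OpenCV 4.12 (cv2) and the standard library are available. Lean on these libraries where they do the work, as an engineer would, in place of code of your own. Each camera call takes 0.05 s, during which the arm holds its last target. There are 200 camera calls.

## Task

Make room in the round tub by shoving its six stub rollers together where they stand, without lifting or tipping any of them, and pack the loose roller of the same size in with them, so that all seven stand flat on the tub's floor, stubs up, one in the middle and six round it. Then book the tub as full on the key box: press the square key fully and let it up, then the bar-shaped key, one at a time, leaving the round key alone. Leave everything else where it is.

Things in the scene. Friction and masses are not known exactly. Their poses are not given: they have to be found in the camera images.
- tub_floor (a point): round open grey plastic tub, fixed to the bench: inside 158 mm across, wall 4 mm, floor 5 mm thick, rim 38 mm above the bench. Point: centre of the inner floor, on the tub's axis. It is just wide enough for seven small rollers, one in the middle and six round it
- spare_mid (a point): the loose small stub roller to be packed, standing upright on the bench, stub up: aluminium barrel 50 mm across and 36 mm tall (edges chamfered 2 mm), with a plain steel axle stub 12 mm across and 28 mm tall on top; 64 mm tall in all, about 0.18 kg. Point: on its axis, half-way up (32 mm above its underside, so the barrel's top is 4 mm above the point and the stub's top 32 mm above). z runs up the axis
- big_roller: Bystander: a roller of the wrong size, barrel 64 mm across, the same height and stub as the small ones; standing near the spare. Origin: centre of its underside
- roller0_mid (a point): small stub roller like the spare, standing in the tub among five others; point on its axis 32 mm above its underside. At the start it stands at the wall, the five wall rollers spaced about evenly so that no gap between them admits another; it slides when its stub is pushed sideways with a few newtons
- roller1_mid (a point): small stub roller like the spare, standing in the tub among five others; point on its axis 32 mm above its underside. At the start it stands at the wall, the five wall rollers spaced about evenly so that no gap between them admits another; it slides when its stub is pushed sideways with a few newtons
- roller2_mid (a point): small stub roller like the spare, standing in the tub among five others; point on its axis 32 mm above its underside. At the start it stands at the wall, the five wall rollers spaced about evenly so that no gap between them admits another; it slides when its stub is pushed sideways with a few newtons
- roller3_mid (a point): small stub roller like the spare, standing in the tub among five others; point on its axis 32 mm above its underside. At the start it stands at the wall, the five wall rollers spaced about evenly so that no gap between them admits another; it slides when its stub is pushed sideways with a few newtons
- roller4_mid (a point): small stub roller like the spare, standing in the tub among five others; point on its axis 32 mm above its underside. At the start it stands at the wall, the five wall rollers spaced about evenly so that no gap between them admits another; it slides when its stub is pushed sideways with a few newtons
- roller5_mid (a point): small stub roller like the spare, standing in the tub among five others; point on its axis 32 mm above its underside. At the start it stands in the middle of the tub
- key_square (a joint): spring key, square key 24 x 24 mm, white, on a black key box (75 x 180 x 36 mm, fixed to the bench, turned at most 25 degrees); 54 mm to the box's +y side of the round key. 0 when up, 0.005 m when fully pressed straight down; it takes about 1.5 N to start and 4 N to press fully, and springs back
- key_square_top (a point): centre of the top face of the square key, 50 mm above the bench when up; its axes are the box's axes
- key_round (a joint): spring key, round key 24 mm across, white, on a black key box (75 x 180 x 36 mm, fixed to the bench, turned at most 25 degrees); in the middle of the box; not used here. 0 when up, 0.005 m when fully pressed straight down; it takes about 1.5 N to start and 4 N to press fully, and springs back
- key_round_top (a point): centre of the top face of the round key, 50 mm above the bench when up; its axes are the box's axes
- key_bar (a joint): spring key, bar-shaped key 46 x 14 mm, long side along the box's x, white, on a black key box (75 x 180 x 36 mm, fixed to the bench, turned at most 25 degrees); 54 mm to the box's -y side of the round key. 0 when up, 0.005 m when fully pressed straight down; it takes about 1.5 N to start and 4 N to press fully, and springs back
- key_bar_top (a point): centre of the top face of the bar key, 50 mm above the bench when up; its axes are the box's axes
- driver: Bystander: screwdriver lying on the bench
- wrench: Bystander: wrench lying behind the tub
- tape: Bystander: roll of tape, 90 mm across, 19 mm tall
- bearing: Bystander: steel bearing, 42 mm across, 12 mm tall
- spray: Bystander: white bottle, 170 mm tall
Mind the look-alikes: they are no part of the job. Leave any orange or yellow look-alike of the part that bears spare_mid alone.

How it is judged (in metres and radians):
On the way, in this order (a step that is already met when the one before it is completed fails the run):
1. all seven rollers stand flat on the tub's floor, and the spare is let go (horizontal distance between each of roller0_mid, roller1_mid, roller2_mid, roller3_mid, roller4_mid, roller5_mid, spare_mid and tub_floor below 0.0575 m and z of each of roller0_mid, roller1_mid, roller2_mid, roller3_mid, roller4_mid, roller5_mid, spare_mid in the frame of tub_floor below 0.0345 m and angle between each of roller0_mid, roller1_mid, roller2_mid, roller3_mid, roller4_mid, roller5_mid, spare_mid's own z axis and vertical below 0.07 rad and linear speed of each of roller0, roller1, roller2, roller3, roller4, roller5, spare below 0.02 m/s and contact force between the fingers and spare below 0.1 N), for 0.3 s.
2. the square key is pressed fully, the bar key up (value of joint key_square above 0.004 m and value of joint key_bar below 0.0012 m), for 0.05 s.
3. the bar key is pressed fully, the square key up (value of joint key_bar above 0.004 m and value of joint key_square below 0.0012 m), for 0.05 s.
At the end, for the whole second after the job is handed in: All seven small rollers stand on the tub's floor (underside within 2.5 mm of it, axis within 4 degrees of vertical, within 57.5 mm of the tub's axis), at rest, and all three keys are up (within 1.2 mm) (horizontal distance between each of roller0_mid, roller1_mid, roller2_mid, roller3_mid, roller4_mid, roller5_mid, spare_mid and tub_floor below 0.0575 m and z of each of roller0_mid, roller1_mid, roller2_mid, roller3_mid, roller4_mid, roller5_mid, spare_mid in the frame of tub_floor below 0.0345 m and angle between each of roller0_mid, roller1_mid, roller2_mid, roller3_mid, roller4_mid, roller5_mid, spare_mid's own z axis and vertical below 0.07 rad and linear speed of each of roller0, roller1, roller2, roller3, roller4, roller5, spare below 0.02 m/s and value of joint each of key_square, key_round, key_bar below 0.0012 m); the robot touches nothing.
It fails at once if a roller of the six is lifted more than 20 mm off the tub's floor (z of any of roller0_mid, roller1_mid, roller2_mid, roller3_mid, roller4_mid, roller5_mid in the frame of tub_floor above 0.052 m).
It fails at once if a roller of the six is tipped by more than 30 degrees (angle between any of roller0_mid, roller1_mid, roller2_mid, roller3_mid, roller4_mid, roller5_mid's own z axis and vertical above 0.52 rad).
It fails at once if the round key is pressed (value of joint key_round above 0.003 m).
It fails at once if a key is pressed before the spare is in the tub (value of joint any of key_bar, key_square above 0.003 m and (horizontal distance between spare_mid and tub_floor above 0.0575 m or z of spare_mid in the frame of tub_floor above 0.0345 m)).
It fails at once if a bystander is moved more than 30 mm (distance of any of driver, wrench, tape, bearing, spray, big_roller from where it was at the start of the episode above 0.03 m).
It also fails if it takes over 72 s, if anything falls off the work surface, if the arm or the gripper's body presses on something with over 40 N, if the wrist force passes 120 N, or if a joint passes its speed limit or range.

## Working session

There is one attempt and no reset: what is moved stays moved. The work goes in short steps, Python scripts to look and compute and a tool call to move; the robot and the scene stay as the last step left them, time stands still between calls to the robot, and variables do not carry over. Pictures are saved under pics/ and viewed, at most 10 in all, crops included, and the job is handed in when it is done.

Besides the shell and the picture viewer there is one more tool, called after "Call:" as a command line: name --argument value ..., lists and objects as JSON in quotes. send_rows: Moves the arm, as the interface text tells. Its arguments: {"type":"object","properties":{"steps":{"type":"string"},"force":{"type":"number"}},"required":["steps"]}

```bash
ls; mkdir -p pics; cat > h.py <<'E'
import numpy as np, cv2, json
from rig import ctrl
def cam(n):
    c=ctrl.get_calibration(n); f=192/np.tan(np.radians(c['vfov'])/2)
    R=cv2.Rodrigues(np.array(c['rvec'],float))[0]; t=np.array(c['tvec'],float).ravel()
    return c,f,R,t
def slopes(n,u,v):
    c,f,R,t=cam(n); d=np.array([(u-c['cx'])/f,(v-c['cy'])/f]); s=d.copy()
    for _ in range(30): s=d/(1+c['k1']*(s@s))
    return s
def ray(n,u,v):
    c,f,R,t=cam(n); s=slopes(n,u,v)
    return -R.T@t, R.T@np.array([s[0],s[1],1])
def atz(n,u,v,z):
    o,d=ray(n,u,v); return o+d*(z-o[2])/d[2]
def atdepth(n,u,v,D):
    o,d=ray(n,u,v); return o+d*D
def proj(n,P):
    c,f,R,t=cam(n); q=R@np.array(P,float)+t; s=q[:2]/q[2]; s=s*(1+c['k1']*(s@s))
    return s[0]*f+c['cx'],s[1]*f+c['cy']
E
python3 - <<'E'
from h import *
s=ctrl.sense(); print({k:np.round(v,3).tolist() for k,v in s.items()})
for n in('side','top'):
    im,d=ctrl.snapshot(n); cv2.imwrite(f'pics/{n}0.png',im[...,::-1]); np.savez(f'{n}0.npz',im=im,d=d)
    print(n,ctrl.get_calibration(n), 'pos',ray(n,256,192)[0].round())
    for l in ['spare_mid','big_roller','roller0_mid','tub_floor','key_square_top','key_round_top','key_bar_top']:
        for r in ctrl.spot_point(n,l)[:8]: print(l,round(r['p'],2),np.round(r['point'],1))
E
```

```text
pics
{'t': 0.0, 'joints': [1.069, 0.6, -0.003, 1.6, 0.002, 0.943, -0.08], 'joint_vel': [-0.001, -0.0, 0.0, 0.0, 0.001, -0.0, -0.001], 'joint_torque': [0.001, -77.644, 1.565, -25.8, 0.012, 0.009, 0.0], 'tool_pos': [298.545, -660.114, 230.376], 'orientation': [-0.001, 0.978, 0.211, -0.0], 'contact_force': [0.787, 0.31, -0.171], 'wrist_torque': [0.012, 0.024, -0.006], 'finger_force': 0.0, 'gripper_width': 85.607}
side {'vfov': 44.42501618591907, 'cx': 264.37630644125545, 'cy': 190.86210942999128, 'k1': -0.18964206359820096, 'rvec': array([ 0.60761785, -2.75615556,  0.99437351]), 'tvec': array([ 488.2891583 ,  214.87281763, 1201.3226448 ])} pos [ 186.  751. 1063.]
spare_mid 0.85 [320.2 162.5]
spare_mid 0.84 [286.3 159.9]
spare_mid 0.78 [287.9 195.8]
big_roller 0.97 [281.1 236.2]
big_roller 0.62 [142.6 308.9]
roller0_mid 0.61 [200.1 229.7]
tub_floor 0.88 [213.4 247.6]
key_square_top 0.59 [142.7 307.9]
key_bar_top 0.41 [118.9 317.2]
top {'vfov': 45.15872049229943, 'cx': 254.7056772366424, 'cy': 190.02530878642375, 'k1': -0.03550463498570218, 'rvec': array([ 2.12002025, -2.17585385,  0.18013558]), 'tvec': array([  -6.18585869,  542.07301665, 1360.0851682 ])} pos [ 328.    2. 1427.]
spare_mid 0.81 [152.8 128.8]
spare_mid 0.79 [183.8 135.7]
spare_mid 0.65 [175.6 108. ]
spare_mid 0.63 [197.5 367.3]
spare_mid 0.34 [208.8 164.9]
big_roller 0.73 [209.  164.5]
roller0_mid 0.52 [165.6 228.9]
tub_floor 0.92 [183.4 232.7]
key_square_top 0.51 [203.  324.3]
key_round_top 0.46 [201.9 345.3]
key_bar_top 0.63 [199.4 365.5]
key_bar_top 0.53 [193.5 246.1]
key_bar_top 0.46 [199.7 345.5]
```

```bash
python3 - <<'E'
import cv2
a=cv2.imread('pics/top0.png')[100:270,80:400]; cv2.imwrite('pics/top0c.png',cv2.resize(a,None,fx=2.5,fy=2.5,interpolation=cv2.INTER_CUBIC))
a=cv2.imread('pics/side0.png')[80:360,100:400]; cv2.imwrite('pics/side0c.png',cv2.resize(a,None,fx=2.1,fy=2.1,interpolation=cv2.INTER_CUBIC))
E
```

```text
(no output)
```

View pics/top0c.png

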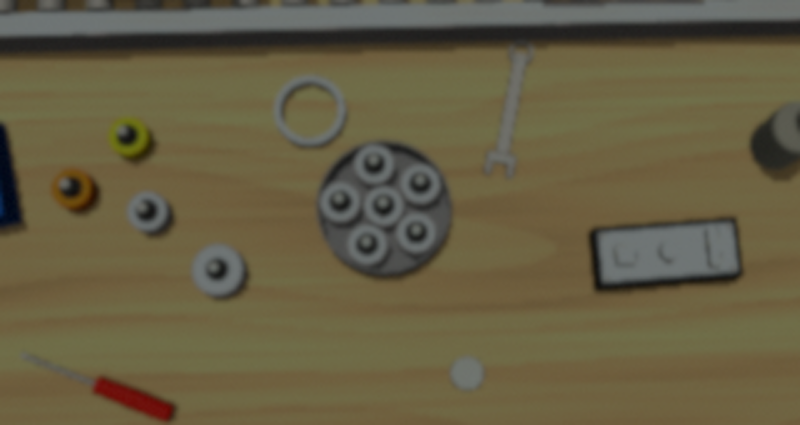

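View pics/side0c.png

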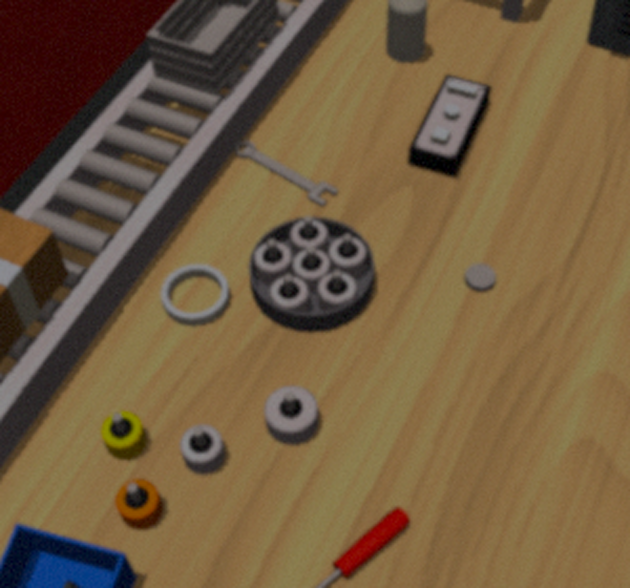

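The top crop (scale 2.5, offset 80,100) shows the tub at about (385,208) with five wall rollers and one in the middle. The plain grey spare is at (148,212), with the yellow and orange look-alikes beside it, the big roller at (217,270) and the key box at (665,253). The side view (scale 2.1) agrees, with the spare at (202,440) and the big roller at (291,412). Next I'll measure positions.

```bash
cat >> h.py <<'E'
def cloud(n,d):
    c,f,R,t=cam(n); v,u=np.mgrid[0:384,0:512]
    pts=np.stack([u,v],-1).reshape(-1,1,2).astype(np.float64)
    K=np.array([[f,0,c['cx']],[0,f,c['cy']],[0,0,1]])
    s=cv2.undistortPoints(pts,K,np.array([c['k1'],0,0,0.])).reshape(384,512,2)
    P=np.dstack([s[...,0]*d,s[...,1]*d,d]); W=(P-t)@R
    W[d==0]=np.nan; return W
def refine(n,W,xy,z,r,band=6,it=6):
    """centroid of points within band of height z inside radius r, iterated"""
    p=np.array(xy,float)
    for _ in range(it):
        m=(abs(W[...,2]-z)<band)&(np.hypot(W[...,0]-p[0],W[...,1]-p[1])<r)
        if m.sum()<3: return p,0,0
        p=W[m][:,:2].mean(0)
    return p,int(m.sum()),float(np.median(W[m][:,2]))
E
python3 - <<'E'
from h import *
T={'top':dict(spare=(139,184.5),big=(167,208),c=(233,182),a=(229.5,165),b=(248,173.5),d=(246,193),e=(227,197.5),f=(216,180.5)),
 'side':dict(spare=(196,290),big=(238.5,276),c=(248,205),a=(230,202),b=(247,191),d=(265,199),e=(260,217),f=(237.5,218))}
for n in T:
    W=cloud(n,np.load(n+'0.npz')['d'])
    for k,(u,v) in T[n].items():
        h=0 if k in('spare','big') else 5
        g=atz(n,u,v,36+h)[:2]
        print(n,k,g.round(),*[ (np.round(x[0],1),x[1],round(x[2],1)) for x in (refine(n,W,g,36+h,27 if k!='big' else 34),refine(n,W,g,64+h,14))])
    w=W[200 if n=='top' else 250,300]; print('bench',w.round(1))
    # key box top
    m=(W[...,2]>32)&(W[...,2]<60)
    for lab in('key_square','key_bar','key_round'):
        for r in ctrl.cut_out(n,lab)[:3]:
            q=W[r['mask']]; print(lab,round(r['p'],2),np.round(r['extent'],1),np.nanmedian(q,0).round(1))
    for r in ctrl.spot_point(n,'tub_floor')[:1]: print('tub',atz(n,r['point'][1],r['point'][0],5).round(1))
E
```

```text
top spare [569. 332.] (array([568.3, 333.3]), 170, 35.4) (array([569.1, 334.7]), 10, 62.7)
top big [494. 247.] (array([495.9, 248.5]), 303, 35.1) (array([495.9, 248.9]), 11, 64.3)
top c [568.  45.] (array([567.1,  46. ]), 175, 40.4) (array([568.3,  45.2]), 12, 66.4)
top a [621.  55.] (array([618.2,  56.1]), 178, 40.0) (array([619.6,  56.3]), 13, 69.6)
top b [593.  -1.] (array([5.928e+02, 5.000e-01]), 181, 40.2) (array([5.937e+02, 2.000e-01]), 14, 68.3)
top d [533.   6.] (array([532.4,   6.9]), 177, 40.6) (array([533.7,   7.3]), 11, 69.0)
top e [521.  64.] (array([520. ,  66.6]), 181, 40.1) (array([520.3,  66.7]), 14, 69.5)
top f [574.  97.] (array([573.4,  99. ]), 183, 39.7) (array([573. ,  99.1]), 13, 67.4)
bench [ 513.4 -161.7   -1.8]
key_square 0.53 [332.8 200.4   9.2  10.7] [ 498.7 -243.9   47.9]
key_bar 0.44 [364.7 197.9   6.2  12.6] [ 508.3 -352.5   48.8]
key_round 0.59 [396.5 155.6  30.7  27.1] [ 628.  -437.3  110.9]
key_round 0.4 [347.6 200.1   5.1   3.2] [ 500.1 -299.7   48.5]
tub [570.   47.3   5. ]
side spare [567. 334.] (array([565.9, 338.6]), 258, 34.8) (array([568.2, 33
[... 168 characters left out ...]
[566.6,  46.9]), 16, 67.9)
side a [616.  59.] (array([616.5,  60.8]), 172, 40.3) (array([619.3,  56.7]), 17, 66.5)
side b [591.   3.] (array([591.2,   4. ]), 161, 40.1) (array([592.5,   1.6]), 13, 68.4)
side d [533.   8.] (array([531. ,  11.4]), 164, 39.9) (array([533.1,   6.9]), 16, 67.6)
side e [519.  70.] (array([515.1,  72.5]), 190, 39.2) (array([519.5,  67. ]), 20, 67.8)
side f [572.  99.] (array([569.9, 106.4]), 188, 39.6) (array([573.7,  98.2]), 17, 66.6)
bench [388.5  96.6  -1.7]
key_bar 0.59 [318.9 125.8   8.8  11.5] [ 502.3 -349.    45. ]
key_bar 0.2 [327.4 211.8  13.9   4. ] [361.1 -49.7  10.2]
key_round 0.55 [314.4 132.2   8.1   9.3] [ 499.5 -294.5   46.3]
tub [567.3  49.8   5. ]
```

Call:
send_rows --steps "0.6 0 0 0 -9.38;0.6 0 0 0 -9.38;0.6 0 0 0 -9.38;0.6 0 0 0 -9.38;0.6 0 0 0 -9.38;0.6 0 0 0 -9.38;0.6 0 0 0 -9.38" --force 30

```text
t: 2.08
tool_pos: [298.7, -660.6, 231.3]
orientation: [-0.0, 0.705, 0.709, -0.0]
contact_force: [0.4, -0.7, -0.3]
gripper_width: 34.0
finger_force: 0.0
```

Call:
send_rows --steps "0.6 4.745 1.716 0 0;0.6 4.745 1.716 0 0;0.6 4.745 1.716 0 0;0.6 4.745 1.716 0 0;0.6 4.745 1.716 0 0;0.6 4.745 1.716 0 0;0.6 4.745 1.716 0 0;0.6 4.745 1.716 0 0;0.6 4.745 1.716 0 0;0.6 4.745 1.716 0 0"

```text
t: 3.32
tool_pos: [470.9, -184.7, 231.6]
orientation: [0.0, 0.707, 0.707, 0.0]
contact_force: [0.8, -0.1, 0.3]
gripper_width: 34.1
finger_force: 0.0
```

Call:
send_rows --steps "0.6 4.745 1.716 1 0;0.6 4.745 1.716 2 0;0.6 4.745 1.716 2 0;0.6 4.745 1.716 2 0;0.6 4.745 1.716 2 0;0.6 4.745 1.716 2 0;0.6 0 0 0 0;0.6 0 0 0 0"

```text
t: 4.32
tool_pos: [573.1, 98.1, 121.1]
orientation: [0.0, 0.707, 0.707, -0.001]
contact_force: [0.9, -0.9, -0.9]
gripper_width: 34.1
finger_force: 0.0
```

Call:
send_rows --steps "0.6 0 0 3 0;0.6 0 0 3 0;0.6 0 0 1.6 0;0.6 0 0 0 0;1 0 0 0 0;1 0 0 0 0;1 0 0 0 0;1 0 0 0 0;1 0 0 0 0;1 0 0 0 0" --force 30

```text
t: 5.58
tool_pos: [574.0, 98.5, 46.1]
orientation: [0.001, 0.707, 0.707, 0.001]
contact_force: [-1.5, -1.4, 7.8]
gripper_width: 10.9
finger_force: 30.0
```

Call:
send_rows --steps "1 0 0 -0.1 0;1 0 0 0 0;1 -0.18 0.57 0 0;1 -0.18 0.61 0 0;1 -0.26 0.58 0 0;1 -0.37 0.62 0 0;1 0 0 0 0;1 0 0 0 0"

```text
t: 6.58
tool_pos: [597.6, 88.4, 46.2]
orientation: [0.0, 0.707, 0.707, 0.0]
contact_force: [-0.1, -1.2, -0.7]
gripper_width: 10.8
finger_force: 29.4
```

Call:
send_rows --steps "0.62 0 0 0 0;0.62 0 0 0 0;0.62 0 0 -2.5 0;0.62 0 0 -2.5 0;0.62 -1.08 -3.88 0 0;0.62 -1.08 -3.88 0 0;0.62 0 0 0 0;0.62 0 0 0 0"

```text
t: 7.58
tool_pos: [520.5, 67.5, 96.5]
orientation: [0.0, 0.707, 0.707, 0.001]
contact_force: [0.0, 0.3, 0.1]
gripper_width: 32.5
finger_force: 0.0
```

```bash
python3 - <<'E'
from h import *
from rig import ctrl
print(np.round(ctrl.sense()['tool_pos'],1))
n='side'; im,d=ctrl.snapshot(n); W=cloud(n,d)
cv2.imwrite('pics/s1.png',cv2.resize(im[150:260,190:320,::-1],None,fx=4,fy=4,interpolation=cv2.INTER_CUBIC))
for k,p in dict(e=(520,66.8),f=(597.8,88.6),c=(567.5,46),a=(620,46),b=(593,1),d=(533,7)).items(): print(k,refine(n,W,p,69,14))
E
```

```text
[520.5  67.5  96.5]
e (array([520.13669387,  66.26573168]), 19, 67.7068531833579)
f (array([596.21853177,  88.54817985]), 17, 66.84547533295041)
c (array([566.88226592,  46.84819095]), 13, 66.56774979991715)
a (array([620.82284422,  44.64518037]), 17, 67.66554773401458)
b (array([593.,   1.]), 0, 0)
d (array([533.,   7.]), 0, 0)
```

View pics/s1.png

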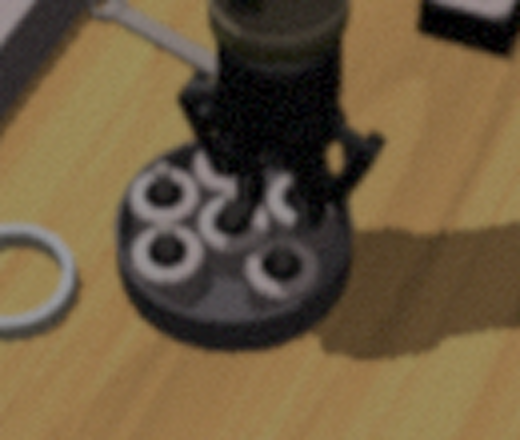

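The picture shows f at (165,245) touching a at (165,190), both upright. e stands free at (280,265) under the gripper. I'll do the same with e.

Call:
send_rows --steps "0.62 0 0 2 0;0.62 0 0 2 0;0.62 0 0 1.0 0;0.62 0 0 0 0;1 0 0 0 0;1 0 0 0 0;1 0 0 0 0;1 0 0 0 0;1 0 0 -0.1 0;1 0 0 0 0"

```text
t: 8.88
tool_pos: [519.5, 67.1, 47.3]
orientation: [-0.0, 0.707, 0.707, -0.0]
contact_force: [0.4, -0.1, -0.9]
gripper_width: 10.9
finger_force: 29.2
```

Call:
send_rows --steps "1 -0.67 -0.23 0 0;1 -0.62 -0.14 0 0;1 -0.63 -0.06 0 0;1 -0.68 0.02 0 0;1 0 0 0 0;1 0 0 0 0;0.62 0 0 0 0;0.62 0 0 0 0;0.62 0 0 -4 0;0.62 0 0 -5 0"

```text
t: 10.12
tool_pos: [514.8, 41.4, 137.5]
orientation: [-0.001, 0.707, 0.707, -0.001]
contact_force: [1.0, -1.4, -0.1]
gripper_width: 31.9
finger_force: 0.0
```

Call:
send_rows --steps "0.6 4.9 0.885 0 0;0.6 4.9 0.885 0 0;0.6 4.9 0.885 0 0;0.6 4.9 0.885 0 0;0.6 4.9 0.885 0 0;0.6 4.9 0.885 0 0;0.6 0 0 2 0;0.6 0 0 0 0"

```text
t: 11.12
tool_pos: [567.3, 334.0, 115.4]
orientation: [-0.0, 0.707, 0.707, -0.002]
contact_force: [0.3, -1.3, 0.4]
gripper_width: 34.3
finger_force: 0.0
```

```bash
python3 - <<'E'
from h import *
print(np.round(ctrl.sense()['tool_pos'],1))
for n in('side','top'):
    im,d=ctrl.snapshot(n); W=cloud(n,d)
    cv2.imwrite(f'pics/{n}2.png',cv2.resize(im[140:330,130:330,::-1] if n=='side' else im[130:240,100:280,::-1],None,fx=3,fy=3,interpolation=cv2.INTER_CUBIC))
    for k,p in dict(e=(516,41),f=(597,88.6),c=(567.5,46),a=(620,46),b=(593,1),d=(540,1),spare=(568,335)).items(): print(n,k,[np.round(x,1) for x in refine(n,W,p,64 if k=='spare' else 69,14)])
E
```

```text
[567.3 334.  115.4]
side e [array([514.1,  40.9]), np.int64(18), np.float64(67.5)]
side f [array([596. ,  89.9]), np.int64(17), np.float64(67.9)]
side c [array([566.8,  46.4]), np.int64(16), np.float64(67.2)]
side a [array([620.9,  45.3]), np.int64(18), np.float64(68.3)]
side b [array([592.4,   2.1]), np.int64(15), np.float64(67.8)]
side d [array([540.9,  -1.1]), np.int64(15), np.float64(69.1)]
side spare [array([568.4, 335.4]), np.int64(21), np.float64(62.9)]
top e [array([513.6,  40.5]), np.int64(12), np.float64(67.8)]
top f [array([596.5,  88.1]), np.int64(13), np.float64(67.9)]
top c [array([567.4,  45.7]), np.int64(14), np.float64(67.6)]
top a [array([621.1,  44.5]), np.int64(13), np.float64(68.0)]
top b [array([593.6,   0. ]), np.int64(14), np.float64(67.2)]
top d [array([541.6,  -2.1]), np.int64(10), np.float64(68.8)]
top spare [array([568., 335.]), np.int64(0), np.int64(0)]
```

View pics/side2.png

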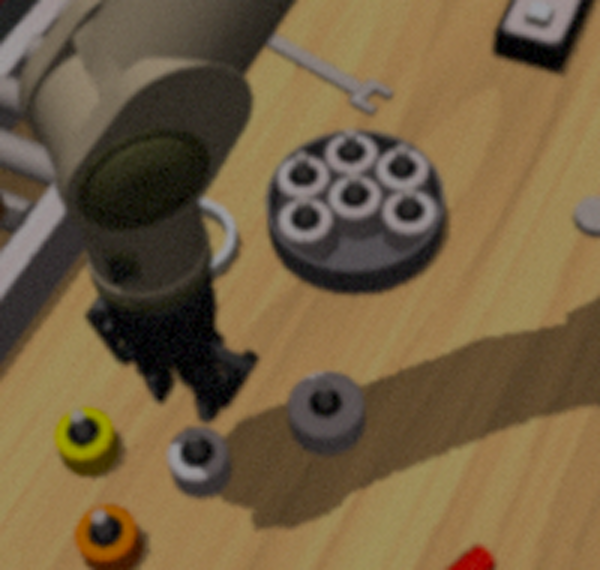

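The picture shows the packed arc of five with the free gap at about (350,240), and the spare at (198,460) below the open fingers. The tub is ready, so I'll grasp the spare.

Call:
send_rows --steps "0.6 0.1 0.1 3 0;0.6 0 0 3 0;0.6 0 0 1.4 0;0.6 0 0 0 0;1 0 0 0 0;1 0 0 0 0;1 0 0 0 0;1 0 0 0 0;1 0 0 -0.5 0;1 0 0 -1.5 0" --force 50

```text
t: 12.48
tool_pos: [569.0, 335.9, 63.3]
orientation: [-0.0, 0.707, 0.707, -0.001]
contact_force: [0.5, -0.7, -1.1]
gripper_width: 10.0
finger_force: 48.7
```

Call:
send_rows --steps "1 0 0 -4 0;1 0 0 -4 0;1 0 0 0 0;1 0 0 0 0"

```text
t: 12.98
tool_pos: [569.4, 335.8, 143.5]
orientation: [0.0, 0.707, 0.707, -0.0]
contact_force: [0.8, -0.0, -2.2]
gripper_width: 9.8
finger_force: 48.9
```

Call:
send_rows --steps "1 -4.07 -0.458 0 0;1 -4.07 -0.458 0 0;1 -4.07 -0.458 0 0;1 -4.07 -0.458 0 0;1 -4.07 -0.458 0 0;1 -4.07 -0.458 0 0;1 0 0 2 0;1 0 0 2 0;1 0 0 1.8 0;1 0 0 0 0"

```text
t: 14.22
tool_pos: [540.5, 91.6, 83.3]
orientation: [-0.001, 0.707, 0.707, -0.002]
contact_force: [0.4, 1.2, -1.7]
gripper_width: 9.8
finger_force: 48.9
```

```bash
python3 - <<'E'
from h import *
print(np.round(ctrl.sense()['tool_pos'],1))
n='side'
im,d=ctrl.snapshot(n); W=cloud(n,d)
cv2.imwrite(f'pics/{n}3.png',cv2.resize(im[140:270,180:330,::-1],None,fx=4,fy=4,interpolation=cv2.INTER_CUBIC))
z=W[...,2]
for zz in range(60,90,4):
  print(zz,[np.round(x,1) for x in refine(n,W,(541,91),zz,27,band=3)])
for k,p in dict(e=(514,41),f=(596,89)).items(): print(n,k,[np.round(x,1) for x in refine(n,W,p,69,14)])
E
```

```text
[540.5  91.6  83.3]
60 [array([535.9, 110.5]), np.int64(19), np.float64(61.3)]
64 [array([528.6, 108.7]), np.int64(29), np.float64(63.5)]
68 [array([531.7, 106.4]), np.int64(35), np.float64(69.1)]
72 [array([535.6, 100.1]), np.int64(108), np.float64(73.0)]
76 [array([534.3,  98.9]), np.int64(80), np.float64(74.5)]
80 [array([540.6,  97.4]), np.int64(9), np.float64(78.0)]
84 [array([541.3,  97.7]), np.int64(8), np.float64(86.2)]
88 [array([540.1,  99. ]), np.int64(12), np.float64(88.0)]
side e [array([512.8,  41.3]), np.int64(10), np.float64(67.1)]
side f [array([595.4,  89.3]), np.int64(18), np.float64(68.1)]
```

View pics/side3.png

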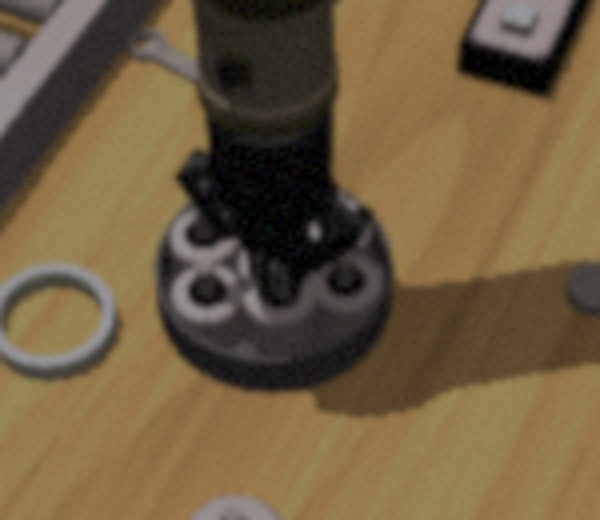

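The picture shows the spare at about (275,300), upright between e at (347,280) and f at (207,290). It fits the gap, so I'll lower it in steps.

Call:
send_rows --steps "1 0 0 0.8 0;1 0 0 0.8 0;1 0 0 0.6 0;1 0 0 0.6 0;1 0 0 0 0"

```text
t: 14.9
tool_pos: [541.8, 91.9, 56.8]
orientation: [-0.0, 0.707, 0.707, -0.0]
contact_force: [-0.7, -0.5, -0.4]
gripper_width: 9.9
finger_force: 48.9
```

Call:
send_rows --steps "1 0 0 0.5 0;1 0 0 0.4 0;1 0 0 0 0;1 0 0 0 0"

```text
t: 15.4
tool_pos: [542.2, 91.9, 49.4]
orientation: [0.001, 0.707, 0.707, 0.0]
contact_force: [-2.6, -1.5, 15.5]
gripper_width: 9.8
finger_force: 50.8
```

Call:
send_rows --steps "1 0 0 -0.1 0;1 0 0 0 0;0.65 0 0 0 0;0.65 0 0 0 0;0.65 0 0 -3 0;0.65 0 0 -5 0;0.65 -4 0 -2 0;0.8 -6 0 0 0;1 -6 0 0 0;1 -6 -0.5 0 0"

```text
t: 16.65
tool_pos: [537.2, -129.9, 149.3]
orientation: [0.0, 0.707, 0.707, 0.0]
contact_force: [1.0, 0.2, 0.3]
gripper_width: -0.2
finger_force: 0.0
```

```bash
python3 - <<'E'
from h import *
print(np.round(ctrl.sense()['tool_pos'],1))
for n in('side','top'):
    im,d=ctrl.snapshot(n); W=cloud(n,d)
    for k,p in dict(e=(514,41),f=(597,88.6),c=(567.5,46),a=(620,46),b=(593,1),d=(540,-1),spare=(541.5,91)).items(): print(n,k,[np.round(x,1) for x in refine(n,W,p,69,14)],[np.round(x,1) for x in refine(n,W,p,41,20,it=1)][2])
    if n=='top':
        m=(abs(W[...,2]-36)<5)&(abs(W[...,0]-500)<80)&(abs(W[...,1]+300)<130)
        pts=W[m][:,:2].astype(np.float32); print('box',cv2.minAreaRect(pts))
    m=(W[...,2]>43)&(W[...,2]<56)&(abs(W[...,0]-500)<50)&(abs(W[...,1]+300)<100)
    k,l,s,c=cv2.connectedComponentsWithStats(m.astype(np.uint8))
    for i in range(1,k):
        if s[i,4]>4: print('key',s[i],np.median(W[l==i],0).round(1),W[l==i].mean(0).round(1))
    y,x=(slice(140,230),slice(200,300)) if n=='side' else (slice(140,230),slice(200,400))
    cv2.imwrite(f'pics/{n}4.png',cv2.resize(im[y,x,::-1],None,fx=4,fy=4,interpolation=cv2.INTER_CUBIC))
E
```

```text
[ 537.2 -129.9  149.3]
side e [array([514.7,  40.3]), np.int64(16), np.float64(67.6)] 40.4
side f [array([596.5,  89.1]), np.int64(17), np.float64(67.1)] 40.6
side c [array([566.7,  46.6]), np.int64(16), np.float64(67.8)] 40.4
side a [array([621.1,  44.3]), np.int64(18), np.float64(67.1)] 40.2
side b [array([593. ,   1.3]), np.int64(14), np.float64(66.8)] 40.3
side d [array([541.4,  -2.1]), np.int64(14), np.float64(67.6)] 40.4
side spare [array([540.4,  90.9]), np.int64(18), np.float64(67.4)] 40.4
key [314 119  13   7  50] [ 503.7 -351.3   46.7] [ 503.6 -351.1   46.7]
key [312 130   7   7  37] [ 500.1 -296.5   46.8] [ 500.3 -297.3   46.6]
key [306 141   8   7  43] [ 497.  -243.3   46.9] [ 497.4 -242.5   46.9]
top e [array([513.5,  40.4]), np.int64(11), np.float64(68.7)] 40.5
top f [array([596.3,  88.1]), np.int64(13), np.float64(68.8)] 40.3
top c [array([567.5,  45.7]), np.int64(14), np.float64(68.3)] 40.5
top a [array([620.8,  44.5]), np.int64(13), np.float64(69.4)] 40.4
top b [array([5.93e+02, 3.00e-01]), np.int64(16), np.float64(66.5)] 40.6
top d [array([541.6,  -2. ]), np.int64(13), np.float64(66.5)] 40.4
top spare [array([540.7,  90.6]), np.int64(14), np.float64(67.9)] 40.9
box ((528.03076171875, -378.3970947265625), (50.87371826171875, 29.13172149658203), 35.795738220214844)
```

View pics/top4.png

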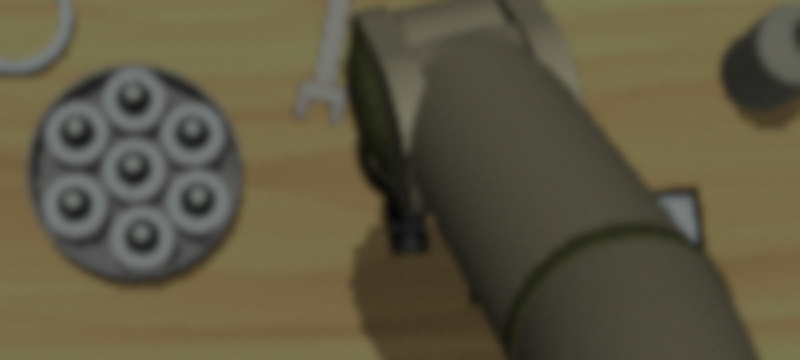

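The picture shows seven rollers standing upright in the tub, with the middle one at (133,170) and six around it. All the barrel tops measure about 41 mm, so they are seated. Next are the keys.

Call:
send_rows --steps "1 -3.78 -1.3 0 0;1 -3.78 -1.3 0 0;1 -3.78 -1.32 2.9 0;1 0 0 3 0;1 0 0 2.5 0;1 0 0 0 0;1 0 0 0 0"

```text
t: 17.62
tool_pos: [498.3, -241.1, 65.8]
orientation: [0.0, 0.707, 0.707, 0.0]
contact_force: [0.3, 0.1, -0.2]
gripper_width: -0.2
finger_force: 0.0
```

Call:
send_rows --steps "1 -0.15 0 1 0;1 0 0 0.6 0;1 0 0 0.4 0;1 0 0 0.1 0;1 0 0 0.1 0;1 0 0 0 0;1 0 0 0 0"

```text
t: 18.5
tool_pos: [498.1, -243.3, 44.8]
orientation: [0.001, 0.707, 0.707, -0.0]
contact_force: [-3.3, 0.5, 21.6]
gripper_width: 0.4
finger_force: 10.9
```

Call:
send_rows --steps "1 0 0 -1 0;1 0 0 -2 0;1 -3.6 0.2 0 0;1 -3.6 0.22 0 0;1 -3.6 0.22 0 0;1 0 0 1 0;1 0 0 0 0;1 0 0 0 0"

```text
t: 19.5
tool_pos: [504.4, -349.5, 63.2]
orientation: [-0.0, 0.706, 0.708, 0.0]
contact_force: [0.1, 0.8, 0.2]
gripper_width: 0.0
finger_force: 0.0
```

Call:
send_rows --steps "1 0 0 1 0;1 0 0 0.6 0;1 0 0 0.2 0;1 0 0 0.2 0;1 0 0 0 0;1 0 0 0 0"

```text
t: 20.25
tool_pos: [504.6, -350.3, 44.8]
orientation: [0.0, 0.707, 0.707, -0.0]
contact_force: [-3.7, 3.7, 19.4]
gripper_width: -0.1
finger_force: 9.8
```

Bottomed. I'll lift clear, check the tub and keys, and hand in.

Call:
send_rows --steps "1 0 0 -1 0;1 0 0 -4 0;1 0 0 -6 0;1 -4 -2 -3 0;1 -6 -1 0 0;1 -6 -1 0 0;1 0 0 0 0;1 0 0 0 0"

```text
t: 21.25
tool_pos: [464.0, -510.5, 182.8]
orientation: [-0.001, 0.707, 0.707, 0.0]
contact_force: [0.5, 1.3, 0.1]
gripper_width: -0.4
finger_force: 0.0
```

```bash
python3 - <<'E'
from h import *
n='side'; im,d=ctrl.snapshot(n); W=cloud(n,d)
ok=True
for k,p in dict(e=(514,41),f=(597,88.6),c=(567.5,46),a=(620,46),b=(593,1),d=(540,-1),spare=(541.5,91)).items():
    q=refine(n,W,p,69,14); print(k,np.round(q[0],1),q[1],round(q[2],1)); ok&=q[1]>8
for p in((498,-243),(500,-297),(504,-351)): print('key',refine(n,W,p,47,9,it=1))
s=ctrl.sense(); print(np.round(s['tool_pos'],1),s['contact_force'])
if ok: print(ctrl.sign_off())
E
```

```text
e [514.7  40.5] 17 67.9
f [596.6  89.1] 16 67.4
c [567.   46.2] 15 66.9
a [621.2  44.7] 16 67.3
b [592.6   1.5] 13 68.4
d [541.5  -1.3] 16 66.9
spare [540.4  91.2] 20 66.4
key (array([ 497.60148054, -242.35115145]), 22, 46.740629960705775)
key (array([ 499.88341228, -296.69329479]), 19, 47.08921117715361)
key (array([ 503.50745973, -350.47126348]), 18, 47.31290224367019)
[ 464.6 -509.6  183. ] [-0.36925109 -0.86406843 -0.08309634]
the job is handed in; nothing more can be done
None
```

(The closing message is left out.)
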